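Work the pedal bin so the caught carton drops in, and ease the lid shut

ROBOT

A 6-joint arm with a two-finger parallel gripper is mounted at the origin on the work surface. World frame = base frame: x ahead of the robot, y to its left, z up, the work surface at z = 0. Lengths are in m, angles in rad, forces in N, time in s.
With the tool pointing down it reaches from about 0.35 to 0.975 m from the base axis. Payload 4.9 kg.
Tool frame: the origin (TCP) lies midway between the tips of the shut fingers; the grasp point (between the pads) lies 19 mm behind it (manip.hold_point_z is the distance from the TCP to the grasp point, in m); z points along the fingers, y is the line along which they close (so a half turn about z gives the same grasp; the last joint's range is limited). The gripper opens to 85 mm and grips with 20 to 120 N. Pads are 22 mm wide; open, the fingers measure 114 mm over their backs; the gripper's body (76 mm by 85 mm) begins 54 mm behind the grasp point. The pads swing forward as they close: fully open they stand 13 mm farther back than shut.
Start: joints at [1.19, 0.053, 1.613, -0, 1.476, -0.119], TCP at [0.162, 0.604, 0.231] pointing down, gripper open.
Joint ranges: [-3.01, 3.01], [-1.01, 2.22], [0.06, 2.58], [-1.02, 4.17], [0.09, 2.62], [-3.14, 3.14]. Speed limits (rad/s): [2.57, 2.57, 3.14, 3.14, 3.14, 3.14].

INTERFACE

Orientations are given as a unit quaternion [w, x, y, z].
In Python, from plant import manip gives the robot as it stands. The module is installed in compiled form; this text tells all that it offers.
- The arm moves only by the shell command python3 -m jog 'ROWS' [OPENING]. ROWS is JSON, one flat list of numbers, 6 for each row, row after row: the shift along the tool's x, y, z in units of 0.1 m (1.0 is 0.1 m), then the turn, a rotation vector about the tool's x, y, z in units of 180 degrees (1.0 is 180 degrees). A call has 1 to 8 rows; each row is the pose to reach, as a shift and turn from the pose commanded when the call began, along the tool's axes at that moment, turning the shorter way round; what a row does not reach only later rows make up. A row lasts 1/8 s, in which the tool goes at most 62.5 mm and 10.7 degrees, less where a joint would pass 70% of its speed; a pose out of reach is approached as far as the arm can. A call with a number of a shift or a turn outside -1 to 1 is refused whole. A call with a gripper value outside its range is refused whole. OPENING is the finger opening in mm, from 0 to 85.4, set as the call begins (- or left out, the last holds). The fingers move at their own pace and stop on an object; the grip force is fixed at half the most. Time passes only in rows, so rows that repeat a pose let the fingers close. It gives the time, the measured TCP pose, the force, the opening and the grip force at its end, in the units of the state.
- manip.state(): the state, without advancing time (a new reading comes with each control period).
- manip.grab_frame(name): name is "scene" or "side" or "wrist"; returns a dict with "img" (480x640x3 uint8, blue, green, red), "z_map" (480x640 float32, m along the optical axis (not along the pixel's ray), 0 where there is no reading), "fx", "fy", "cx", "cy" (pixels), "xyz" and "attitude" of the camera in the world; the wrist camera has in their place "T_tool_cam" (4x4, takes a point from camera to tool coordinates, whose origin is the TCP and whose axes are the flange's). Camera axes: x right, y up, looking along -z (the intrinsics and any distortion apply to the point x, -y, -z); pixel columns grow to the right and rows downward; lengths in m; the calibration is good to about 2 mm. A picture is of the moment at which its call begins: read the wrist's pose just before it.
- manip.job_done(): hands the job in; it is judged then, once.
The state is a dict: "time": time; "joint_pos": joint angles; "joint_vel": joint speeds; "joint_efforts": joint torques, N m; "tool_pos": TCP position; "tool_rot": TCP orientation; "contact_force": force on the tool from outside, world axes, zero at the start; "ft_torque": the same for the moment, N m; "gripper_width": opening from 0.0 (shut) to 1.0 (fully open); "grasp_force": force on a finger pad.
Only numpy, scipy, OpenCV 4.12 (cv2) and the standard library are available. Lean on these libraries where they do the work, as an engineer would, in place of code of your own. Each camera call takes 0.05 s, during which the arm holds its last target. There are 200 camera calls.

TASK

An empty carton has got caught under the lid of the little pedal bin. Press the bin's pedal right down with the fingertips so that the lid swings fully up and the carton drops in by itself, then let the pedal up slowly, keeping your fingertips on it, so that the lid closes fully without slamming. Use only the pedal, leave the carton and the lid untouched by hand and the other things where they are, and finish clear of everything.

Things in the scene. Friction and masses are not known exactly. Their poses are not given: they have to be found in the camera images.
- bin: the pedal bin: a round brushed-steel bin 145 mm across with a black base ring 54 mm high, rim at height 200 mm, closed lid top at 222 mm; it does not shift or tip. Origin on the work surface at the bin's axis, z up; -x of this frame points out of its front, where the pedal sticks out; +x points to the back, where the hinge stands (to 88 mm from the axis)
- pedal: the bin's pedal: a black ribbed pad 36 mm (front to back) x 52 mm wide x 8 mm thick on a 20 mm wide steel arm that comes out of a slot in the base. The body's origin is its pivot, on the bin's axis 28 mm above the work surface; its axes are the bin's when the pedal is up. Pressing turns it down by up to 0.30 rad; there is a stop at the bottom
- pedal_pad (a point): centre of the top face of the pedal pad, 126 mm out from the bin's axis along the bin's -x. Its height is 51 mm with the pedal right up and the lid shut, 13 mm with the pedal right down at its stop; with the lid caught ajar at the start it is about 46 mm. The pad tilts from 0.15 rad up to 0.15 rad down at its front. It pushes back with about 3 to 6 N all the way down
- lid (a joint): lid angle in rad: 0 shut on the rim, 1.2 fully up; about 0.15 at the start, when the carton holds it ajar. The lid is tied to the pedal by a push rod both ways: lid angle = 4 x pedal angle, so the pad's whole stroke is 38 mm. There is no damper: the weight of the lid and a light return spring bring the pedal back up, and if the pedal is let go, or let up faster than about 80 mm/s at any moment of the last third, the lid slams. A pad let up over 2 s or more closes it gently
- lid_edge (a point): the domed round steel lid, 147 mm across, 22 mm thick, hinged 82 mm behind the bin's axis at rim height (200 mm). This point is the front edge of the lid, above the pedal; its height is 204 mm when shut, about 228 mm at the start and 346 mm fully up
- carton: an empty flat cardboard tablet carton 92 x 46 x 16 mm, caught between lid and rim about 55 degrees round from the pedal, sticking out about 30 mm at height 0.2 m; origin at its centre, its length along its x. Its weight lies inside the rim: once the lid lifts clear it tips into the bin by itself
- denture_bath: bystander: clear plastic denture bath 108 x 91 x 72 mm with a white strainer basket in it whose bail handle stands up to 105 mm; origin under its centre
- soap_dish: bystander: stainless steel soap dish 92 x 132 mm, 20 mm high; origin under its centre
- soap: bystander: soap bar 54 x 82 x 24 mm lying in the soap dish; origin under its centre
- comb: bystander: grey plastic comb 140 x 32 mm, 5 mm thick, lying to one side of the pedal; origin under its centre, its length along its x
- nailbrush: bystander: short wooden nailbrush 88 x 38 mm, 34 mm high, lying to the other side of the pedal; origin under its centre, its length along its x
- tumbler: bystander: white ceramic tumbler, 72 mm across, 98 mm high; origin under its centre
- tablet_tube: bystander: upright white capped tube of tablets, 34 mm across, 125 mm high; origin under its centre

How it is judged:
On the way, in this order (a step that is already met when the one before it is completed fails the run):
1. the fingertips press the pedal down, the lid stands fully up and the carton has dropped into the bin (value of joint lid above 1.05 rad and contact force between the fingers and pedal above 0.3 N and z of carton in the frame of bin below 0.13 m and horizontal distance between carton and bin below 0.065 m), for 0.2 s.
2. the lid comes down with the fingertips still on the pedal (value of joint lid between 0.1 and 0.5 rad and contact force between the fingers and pedal above 0.3 N), for 0.1 s.
At the end, for the whole second after the job is handed in: the lid is shut (within 0.04 rad), the carton lies at rest inside the bin (its centre below 130 mm above the bin's foot and within 65 mm of its axis), and every bystander is within 20 mm of where it stood (value of joint lid below 0.04 rad and z of carton in the frame of bin below 0.13 m and horizontal distance between carton and bin below 0.065 m and linear speed of carton below 0.05 m/s and not (distance of any of denture_bath, soap_dish, soap, comb, nailbrush, tumbler, tablet_tube from where it was at the start of the episode above 0.02 m)); the robot touches nothing.
It fails at once if the lid slams: it falls faster than 2.5 rad/s within its last 0.4 rad (value of joint lid below 0.4 rad and velocity of joint lid below -2.5 rad/s).
It fails at once if the robot touches the carton (contact force between any of the fingers, the arm and carton above 0.3 N).
It fails at once if the robot touches the lid (contact force between any of the fingers, the arm and lid above 0.5 N).
It fails at once if a bystander is lifted, pushed or knocked (moved more than 20 mm) (distance of any of denture_bath, soap_dish, soap, comb, nailbrush, tumbler, tablet_tube from where it was at the start of the episode above 0.02 m).
It also fails if it takes over 40 s, if anything falls off the work surface, if the arm or the gripper's body presses on something with over 40 N, if the wrist force passes 120 N, or if a joint passes its speed limit or range.

## Working session

There is one attempt and no reset: what is moved stays moved. The work goes in short steps, Python scripts to look and compute and a shell command to move; the robot and the scene stay as the last step left them, time stands still between calls to the robot, and variables do not carry over. Pictures are saved under pics/ and viewed, at most 10 in all, crops included, and the job is handed in when it is done.

```bash
mkdir -p pics
cat > h.py <<'E'
import numpy as np,cv2
from scipy.spatial.transform import Rotation as R
from plant import manip
def q(a): return R.from_quat([a[1],a[2],a[3],a[0]])
def grab(n):
    s=manip.state(); f=manip.grab_frame(n); f['s']=s; np.save(f'pics/{n}.npy',f,allow_pickle=True); return f
def load(n): return np.load(f'pics/{n}.npy',allow_pickle=True).item()
def cloud(f):
    z=f['z_map']; v,u=np.mgrid[0:480,0:640]
    P=np.stack([(u-f['cx'])/f['fx']*z,-(v-f['cy'])/f['fy']*z,-z],-1)
    if 'xyz' in f:
        a=np.array(f['attitude']); r=(R.from_matrix(a) if a.shape==(3,3) else q(a)).as_matrix(); t=np.array(f['xyz'])
        return P@r.T+t
    T=np.array(f['T_tool_cam']); P=P@T[:3,:3].T+T[:3,3]
    return P@q(f['s']['tool_rot']).as_matrix().T+np.array(f['s']['tool_pos'])
E
python3 - <<'E'
from h import *
for n in ['scene','side']:
    f=grab(n); cv2.imwrite(f'pics/{n}1.png',f['img']); print(n,f['xyz'],f['attitude'],[k for k in f])
print(manip.state())
E
```

```text
scene [ 1.07128748 -0.50999959  1.01344918] [0.88366391 0.30740526 0.12093753 0.33168391] ['img', 'z_map', 'fx', 'fy', 'cx', 'cy', 'xyz', 'attitude', 's']
side [ 0.12943116 -0.60421503  1.08912448] [ 0.88825143  0.32033213 -0.1079849  -0.31102409] ['img', 'z_map', 'fx', 'fy', 'cx', 'cy', 'xyz', 'attitude', 's']
{'time': 0.1, 'joint_pos': array([ 1.19001880e+00,  5.33171507e-02,  1.61418337e+00,  3.44435390e-05,
        1.47601256e+00, -1.18997772e-01]), 'joint_vel': array([ 0.00079809, -0.00178045, -0.00326938, -0.00093843,  0.00153858,
        0.00076792]), 'joint_efforts': array([-3.34794195e-04, -3.94906712e+01, -3.71361709e+01, -8.81671644e-05,
        3.94283808e-03, -8.54761595e-06]), 'tool_pos': array([0.16152285, 0.60316987, 0.23015372]), 'tool_rot': array([-2.54067163e-04,  1.30518034e-01,  9.91445470e-01, -9.26152578e-04]), 'contact_force': array([-1.32588153, -0.04668154, -0.66065146]), 'ft_torque': array([-0.04782322, -0.03432018,  0.03507086]), 'grasp_force': 0.0, 'gripper_width': 1.0027551846123184}
```

View pics/scene1.png

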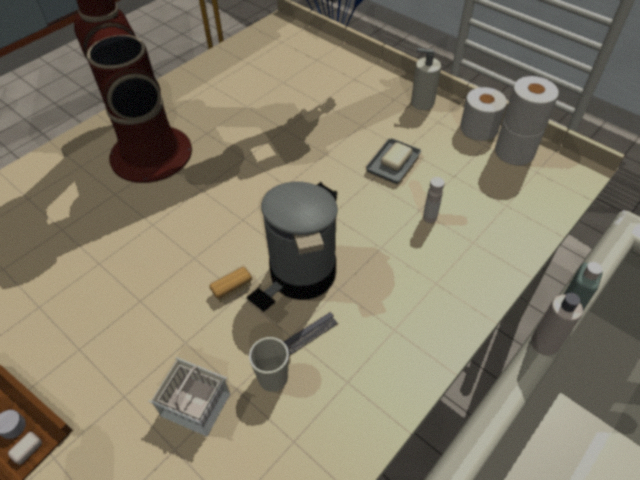

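View pics/side1.png

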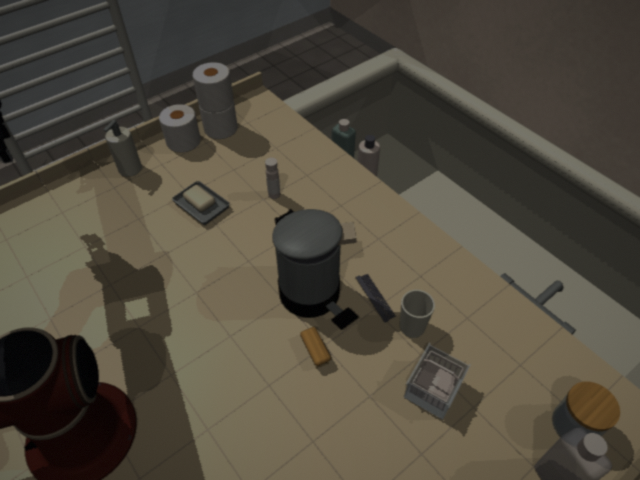

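The scene view shows the pad at about (261,298), nailbrush (231,282), comb (312,332), tumbler (270,362) and carton (310,241). In the side view the pad is at (345,318).

Run:
```python
from h import *
for n,pts in [('scene',dict(pad=(261,298),brush=(231,280),comb=(315,330),tum=(270,345),carton=(310,241),lid=(300,200),handle=(190,385))),('side',dict(pad=(345,318),arm=(332,308),brush=(316,345),comb=(375,297),tum=(416,300),carton=(349,234),lid=(308,230),handle=(440,365)))]:
    C=cloud(load(n))
    for k,(u,v) in pts.items():
        print(n,k,np.nanmedian(C[v-2:v+3,u-2:u+3].reshape(-1,3),0).round(3))
    # bin side: points in z 0.07..0.19
    # lid/bin circle fit
    M=(C[...,2]>.07)&(C[...,2]<.17)
    u0,v0=pts['lid']; B=np.zeros_like(M); B[v0-20:v0+95,u0-45:u0+45]=1
    P=C[M&B]; 
    from scipy.optimize import least_squares
    c0=C[v0,u0,:2]
    P=P[np.hypot(*(P[:,:2]-c0).T)<.11]
    r=least_squares(lambda x:np.hypot(P[:,0]-x[0],P[:,1]-x[1])-.0725,c0,loss='soft_l1',f_scale=.003); print('bin',r.x,len(P),np.abs(r.fun).mean())
    ax=r.x
    # pad: points near height .035-.06 within 100-150mm of axis
    d=np.hypot(C[...,0]-ax[0],C[...,1]-ax[1])
    m=(C[...,2]>.036)&(C[...,2]<.06)&(d>.1)&(d<.16)
    Q=C[m]; u,v=pts['pad']; Q=Q[np.hypot(*(Q[:,:2]-C[v,u,:2]).T)<.045]
    print('pad pts',len(Q),Q.mean(0),Q.min(0),Q.max(0))
    dd=Q.mean(0)[:2]-ax; print('dist',np.hypot(*dd),'dir',np.degrees(np.arctan2(dd[1],dd[0])))
```

```text
scene pad [ 0.565 -0.144  0.048]
scene brush [ 0.478 -0.15   0.035]
scene comb [ 0.679 -0.108  0.004]
scene tum [ 0.666 -0.216  0.076]
scene carton [ 0.635 -0.065  0.219]
scene lid [ 0.564 -0.015  0.235]
scene handle [ 0.589 -0.357  0.024]
bin [ 0.56014161 -0.01485202] 1976 0.0015945491759677274
pad pts 434 [ 0.56551206 -0.14322297  0.0467468 ] [ 0.53750479 -0.16293668  0.03844499] [ 0.59073632 -0.11484008  0.0523885 ]
dist 0.12848324174271805 dir -87.60440573956012
side pad [ 0.563 -0.149  0.047]
side arm [ 0.56  -0.107  0.041]
side brush [ 0.477 -0.155  0.035]
side comb [ 0.674 -0.131  0.004]
side tum [ 0.709 -0.218  0.065]
side carton [ 0.628 -0.075  0.218]
side lid [ 0.56  -0.025  0.235]
side handle [ 0.616 -0.368  0.101]
bin [ 0.5647762  -0.01511127] 1657 0.0014868771902877634
pad pts 378 [ 0.56259416 -0.14375285  0.04593741] [ 0.53699746 -0.16467798  0.03733249] [ 0.59061872 -0.11543005  0.05421319]
dist 0.1286600790102592 dir -90.97177076031554
```

```bash
python3 -m jog '[0,0,-0.3,0,0,-0.03, 0,0,-0.6,0,0,-0.06, 0,0,-1,0,0,-0.0833, 0,0,-1,0,0,-0.0833]' 0; python3 -m jog '[-0.3,-0.3,-0.3,0,0,0, -0.7,-0.7,-0.6,0,0,0, -1,-1,-0.9,0,0,0, -1,-1,-0.9,0,0,0]'; python3 -c "
from plant import manip;s=manip.state();print(s['joint_pos'].round(3),s['tool_rot'])"
```

```text
time: 0.6
tool_pos: [0.1623, 0.605, 0.3357]
tool_rot: [0.001, 0.0, 1.0, 0.003]
contact_force: [1.1, 0.7, 0.9]
gripper_width: 0.144
grasp_force: 0.0
time: 1.1
tool_pos: [0.2637, 0.5027, 0.4235]
tool_rot: [0.001, 0.002, 1.0, 0.002]
contact_force: [-0.2, 0.0, -0.1]
gripper_width: 0.002
grasp_force: 0.0
[ 0.957 -0.128  1.475 -0.     1.791 -0.61 ] [0.00130972 0.00228838 0.99999516 0.00165164]
```

```bash
(python3 -m jog '[-0.4,-0.4,0,0,0,0, -0.8,-0.8,0,0,0,0, -1,-1,0,0,0,0]'
python3 -m jog '[-0.2,-0.4,0,0,0,0, -0.4,-0.8,0,0,0,0, -0.5,-1,0,0,0,0]'
python3 -m jog '[-0.2,-0.4,0,0,0,0, -0.3,-0.8,0,0,0,0, -0.4,-1,0,0,0,0]'
python3 -m jog '[0,-0.4,0,0,0,0, 0,-0.8,0,0,0,0, 0,-1,0,0,0,0]'
python3 -m jog '[-0.1,-0.4,0,0,0,0, -0.2,-0.8,0,0,0,0, -0.2,-1,0,0,0,0]'
python3 -m jog '[-0.2,-0.4,0,0,0,0, -0.4,-0.8,0,0,0,0, -0.5,-1,0,0,0,0, -0.5,-1,0,0,0,0]' ) | grep -A2 tool_pos;  python3 -c "
from plant import manip;s=manip.state();print(s['joint_pos'].round(3),s['tool_rot'])"
```

```text
tool_pos: [0.3623, 0.4026, 0.4184]
tool_rot: [-0.002, 0.001, 1.0, -0.001]
contact_force: [-1.0, 0.2, -0.7]
--
tool_pos: [0.4118, 0.3028, 0.4185]
tool_rot: [-0.002, 0.001, 1.0, -0.001]
contact_force: [0.3, 1.2, -0.7]
--
tool_pos: [0.4516, 0.203, 0.4187]
tool_rot: [-0.002, 0.0, 1.0, -0.0]
contact_force: [0.9, -0.3, -0.2]
--
tool_pos: [0.4514, 0.103, 0.4186]
tool_rot: [-0.002, 0.0, 1.0, 0.0]
contact_force: [0.0, 0.2, -0.0]
--
tool_pos: [0.4719, 0.0029, 0.4182]
tool_rot: [-0.002, 0.001, 1.0, 0.0]
contact_force: [0.2, -0.0, -0.3]
--
tool_pos: [0.5219, -0.0964, 0.4191]
tool_rot: [-0.002, 0.001, 1.0, 0.001]
contact_force: [-0.4, -0.2, -0.9]
[-3.230e-01 -2.110e-01  1.555e+00  1.000e-03  1.801e+00 -1.893e+00] [-1.78247540e-03  5.35084157e-04  9.99997873e-01  8.89307184e-04]
```

```bash
(python3 -m jog '[-0.2,-0.3,0,-0.04,0,0, -0.42,-0.6,0,-0.08,0,0, -0.42,-0.6,0,-0.111,0,0, -0.42,-0.6,0,-0.111,0,0]'
python3 -m jog '[0,-0.1,0.3,0,0,0, 0,-0.22,0.6,0,0,0, 0,-0.342,0.94,0,0,0]'
python3 -m jog '[0,-0.1,0.3,0,0,0, 0,-0.22,0.6,0,0,0, 0,-0.342,0.94,0,0,0]'
python3 -m jog '[0,-0.1,0.3,0,0,0, 0,-0.22,0.6,0,0,0, 0,-0.342,0.94,0,0,0, 0,-0.342,0.94,0,0,0, 0,-0.342,0.94,0,0,0]' ) | grep -A2 tool_pos;  python3 - <<'E'
from h import *
s=manip.state();print(s['time'],s['joint_pos'].round(3),s['tool_rot'],s['contact_force'])
for n in ['side','wrist']:
    f=grab(n); C=cloud(f)
    m=(C[...,2]>.036)&(C[...,2]<.056)&(abs(C[...,0]-.564)<.04)&(C[...,1]<-.115)&(C[...,1]>-.17)
    Q=C[m]; print(n,len(Q),len(Q) and (Q.mean(0).round(4),Q.min(0).round(3),Q.max(0).round(3)))
a=load('side')['img'][150:390,200:520]; cv2.imwrite('pics/c2.png',cv2.resize(np.hstack([cv2.resize(a,(400,300)),cv2.resize(load('wrist')['img'],(400,300))]),None,fx=1,fy=1))
E
```

```text
tool_pos: [0.5636, -0.1563, 0.4196]
tool_rot: [-0.001, 0.001, 0.985, 0.174]
contact_force: [-0.5, 1.3, 0.1]
--
tool_pos: [0.5638, -0.1544, 0.3216]
tool_rot: [0.001, -0.002, 0.985, 0.172]
contact_force: [0.8, -0.0, 0.2]
--
tool_pos: [0.564, -0.1545, 0.2216]
tool_rot: [0.001, -0.002, 0.985, 0.172]
contact_force: [0.0, 0.2, -0.8]
--
tool_pos: [0.5646, -0.1557, 0.1232]
tool_rot: [0.001, -0.001, 0.985, 0.173]
contact_force: [1.4, 0.2, -0.1]
5.35 [-0.539  0.141  1.735  0.299  1.454 -2.175] [ 9.73629752e-04 -9.77188681e-04  9.84966140e-01  1.72742003e-01] [ 1.38261603  0.23156464 -0.10064065]
side 374 (array([ 0.5624, -0.1439,  0.0462]), array([ 0.537, -0.164,  0.037]), array([ 0.59 , -0.115,  0.054]))
wrist 6064 (array([ 0.5606, -0.1426,  0.0446]), array([ 0.536, -0.162,  0.036]), array([ 0.588, -0.115,  0.049]))
```

View pics/c2.png

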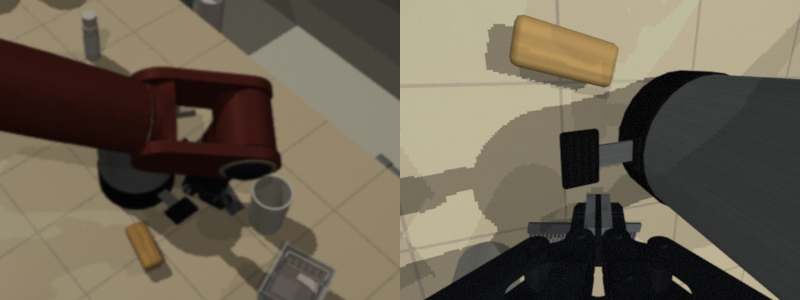

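The wrist view (right) shows the shut fingers beside the pad (at about (580,158)). The side crop shows the forearm and wrist passing over the bin, so I'll check the clearance to the lid's sweep.

Run:
```python
from h import *
f=grab('scene'); cv2.imwrite('pics/s3.png',f['img'][100:400,100:500])
for n in ['scene','side']:
    C=cloud(load(n)); P=C.reshape(-1,3); P=P[(P[:,2]>.25)]
    P=P[(abs(P[:,0]-.56)<.1)&(P[:,1]>-.35)&(P[:,1]<.1)]
    d=np.hypot(P[:,1]-.067,P[:,2]-.2)
    print(n,len(P))
    for y in np.arange(-.3,.1,.02):
        S=P[abs(P[:,1]-y)<.01]
        if len(S): print(y.round(2),'z',S[:,2].min().round(3),S[:,2].max().round(3),'x',S[:,0].min().round(3),S[:,0].max().round(3))
    if len(P): i=d.argmin(); print('closest',d[i],P[i])
```

```text
scene 11182
-0.3 z 0.348 0.424 x 0.502 0.586
-0.28 z 0.334 0.435 x 0.472 0.6
-0.26 z 0.274 0.443 x 0.46 0.615
-0.24 z 0.25 0.451 x 0.46 0.631
-0.22 z 0.25 0.465 x 0.46 0.631
-0.2 z 0.25 0.474 x 0.46 0.617
-0.18 z 0.254 0.478 x 0.46 0.6
-0.16 z 0.253 0.478 x 0.46 0.578
-0.14 z 0.398 0.468 x 0.46 0.517
-0.12 z 0.416 0.437 x 0.471 0.481
closest 0.23692114586973648 [ 0.57206879 -0.16395429  0.25283697]
side 6864
-0.3 z 0.345 0.423 x 0.503 0.581
-0.28 z 0.335 0.435 x 0.47 0.595
-0.26 z 0.341 0.442 x 0.46 0.61
-0.24 z 0.25 0.45 x 0.46 0.626
-0.22 z 0.25 0.463 x 0.46 0.604
-0.2 z 0.251 0.473 x 0.46 0.575
-0.18 z 0.297 0.475 x 0.46 0.561
-0.16 z 0.383 0.475 x 0.46 0.528
-0.14 z 0.45 0.47 x 0.47 0.479
closest 0.26767258211731715 [ 0.5569443  -0.18185195  0.29859675]
```

View pics/s3.png

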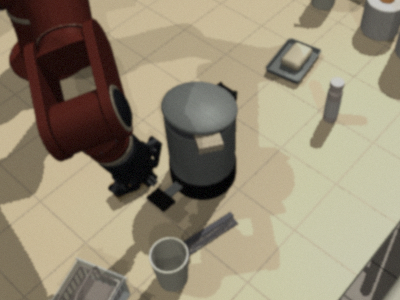

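The lid's sweep (radius 0.155 m about the hinge) clears the arm by about 80 mm. In the scene crop the fingers stand just in front of the pad (about (162,198)).

```bash
python3 -m jog '[0.01,0,0.15,0,0,0, 0.02,0,0.3,0,0,0, 0.02,0.01,0.45,0,0,0, 0.02,0.01,0.62,0,0,0, 0.02,0.01,0.62,0,0,0]'
python3 -m jog '[0,-0.012,0.035,0,0,0, 0,-0.025,0.07,0,0,0, 0,-0.038,0.105,0,0,0, 0,-0.051,0.14,0,0,0, 0,-0.051,0.14,0,0,0]'
```

```text
time: 6.12
tool_pos: [0.5602, -0.133, 0.0609]
tool_rot: [-0.002, 0.0, 0.985, 0.174]
contact_force: [-0.0, -0.5, 0.3]
gripper_width: -0.002
grasp_force: 0.0
time: 6.75
tool_pos: [0.5618, -0.1345, 0.0484]
tool_rot: [0.0, 0.0, 0.985, 0.173]
contact_force: [1.2, -0.9, 0.4]
gripper_width: -0.001
grasp_force: 0.0
```

```bash
python3 -m jog '[0,-0.008,0.023,0,0,0, 0,-0.017,0.047,0,0,0, 0,-0.026,0.07,0,0,0, 0,-0.034,0.094,0,0,0, 0,-0.043,0.117,0,0,0, 0,-0.051,0.141,0,0,0, 0,-0.06,0.164,0,0,0, 0,-0.068,0.188,0,0,0]'
```

```text
time: 7.75
tool_pos: [0.5621, -0.1344, 0.0284]
tool_rot: [0.001, 0.0, 0.985, 0.173]
contact_force: [0.6, -3.7, 4.6]
gripper_width: -0.002
grasp_force: 2.2
```

```bash
python3 -m jog '[0,-0.007,0.019,0,0,0, 0,-0.014,0.038,0,0,0, 0,-0.02,0.056,0,0,0, 0,-0.027,0.075,0,0,0, 0,-0.034,0.094,0,0,0]'
python3 - <<'E'
from h import *
f=grab('wrist'); C=cloud(f)
m=(C[...,2]>.008)&(C[...,2]<.056)&(abs(C[...,0]-.564)<.026)&(C[...,1]<-.11)&(C[...,1]>-.17)
print(C[m].mean(0),C[m].min(0),C[m].max(0))
f=grab('scene'); cv2.imwrite('pics/c4.png',np.hstack([cv2.resize(f['img'][100:400,100:500],(400,300)),cv2.resize(load('wrist')['img'],(400,300))]))
C=cloud(f).reshape(-1,3); P=C[(abs(C[:,0]-.56)<.03)&(C[:,1]>-.1)&(C[:,1]<.12)&(C[:,2]>.19)]; print('lid z max',P[:,2].max(), P[P[:,2].argmax()])
E
```

```text
time: 8.38
tool_pos: [0.5619, -0.134, 0.0183]
tool_rot: [0.0, 0.0, 0.985, 0.174]
contact_force: [3.2, -1.7, 4.2]
gripper_width: -0.004
grasp_force: 1.9
[ 0.55363065 -0.14345014  0.02573098] [ 0.53800683 -0.16993866  0.0080836 ] [ 0.58472125 -0.11000818  0.05599178]
lid z max 0.345083671654256 [0.57885007 0.00211379 0.34508367]
```

View pics/c4.png

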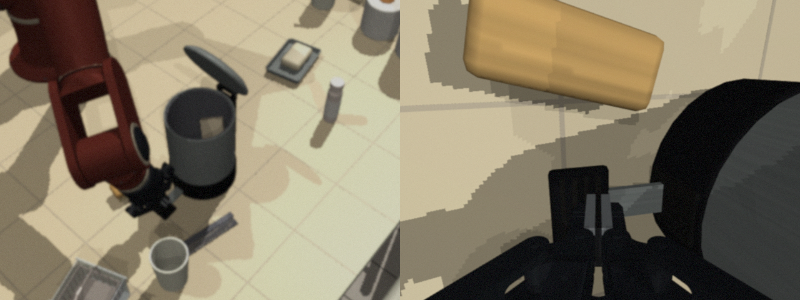

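The lid is up, the carton is inside the bin (about (212,127)), and the fingers rest on the pad's inner half. I'll press the last few mm to the stop and hold.

```bash
python3 -m jog '[0,-0.003,0.01,0,0,0, 0,-0.007,0.019,0,0,0, 0,-0.01,0.028,0,0,0, 0,-0.012,0.035,0,0,0, 0,-0.012,0.035,0,0,0, 0,-0.012,0.035,0,0,0, 0,-0.012,0.035,0,0,0, 0,-0.012,0.035,0,0,0]'
python3 - <<'E'
from h import *
f=grab('scene')
A=cloud(f); C=A.reshape(-1,3); P=C[(abs(C[:,0]-.56)<.03)&(C[:,1]>-.1)&(C[:,1]<.12)&(C[:,2]>.19)]; print('lid z max',P[:,2].max(), P[P[:,2].argmax()])
print('carton',A[225:230,310:315].reshape(-1,3).mean(0))
cv2.imwrite('pics/c5.png',cv2.resize(f['img'][130:320,220:380],(640,760))[:600])
E
```

```text
time: 9.48
tool_pos: [0.5616, -0.1337, 0.0153]
tool_rot: [-0.0, -0.0, 0.985, 0.174]
contact_force: [0.2, 0.8, 7.9]
gripper_width: 0.004
grasp_force: 3.6
lid z max 0.34887829210158405 [0.56242041 0.01257501 0.34887829]
carton [0.56650885 0.01232091 0.13273464]
```

View pics/c5.png

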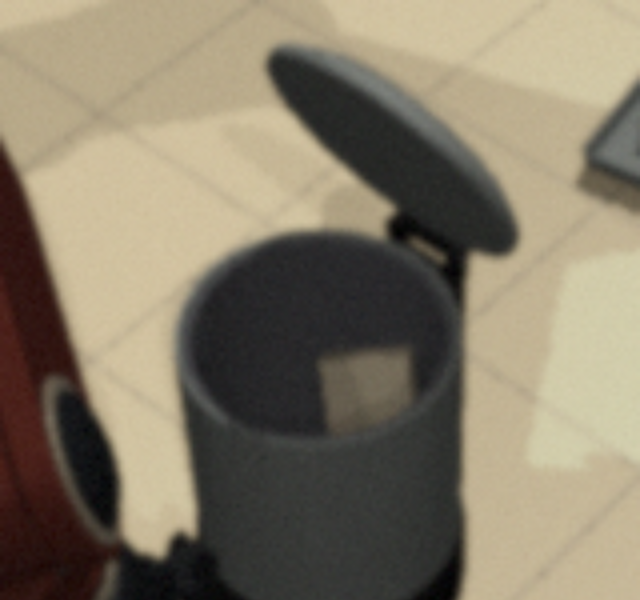

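Run:
```python
from h import *
A=cloud(load('scene'))
for v in range(218,240,3): print(v,[A[v,u].round(3).tolist() for u in (303,311,319)])
```

```text
218 [[0.54, 0.015, 0.139], [0.556, 0.021, 0.145], [0.571, 0.029, 0.149]]
221 [[0.547, 0.007, 0.142], [0.561, 0.016, 0.144], [0.573, 0.027, 0.144]]
224 [[0.549, 0.004, 0.137], [0.564, 0.012, 0.14], [0.576, 0.023, 0.14]]
227 [[0.552, 0.001, 0.132], [0.564, 0.012, 0.132], [0.579, 0.02, 0.135]]
230 [[0.553, -0.0, 0.123], [0.566, 0.01, 0.125], [0.579, 0.019, 0.127]]
233 [[0.554, -0.002, 0.116], [0.571, 0.004, 0.124], [0.625, -0.03, 0.2]]
236 [[0.558, -0.006, 0.114], [0.572, 0.002, 0.117], [0.63, -0.036, 0.201]]
239 [[0.61, -0.058, 0.197], [0.623, -0.05, 0.199], [0.629, -0.035, 0.191]]
```

Carton stands leaning inside, its top at about 0.144 and its centre at about 0.10 (below 0.13). The lid is at its stop. Now letting the pedal up slowly.

```bash
python3 -m jog '[0,0.006,-0.018,0,0,0, 0,0.013,-0.036,0,0,0, 0,0.02,-0.054,0,0,0, 0,0.026,-0.072,0,0,0, 0,0.033,-0.09,0,0,0, 0,0.039,-0.108,0,0,0, 0,0.046,-0.126,0,0,0, 0,0.051,-0.141,0,0,0]'
python3 -m jog '[0,0.005,-0.015,0,0,0, 0,0.011,-0.03,0,0,0, 0,0.016,-0.045,0,0,0, 0,0.022,-0.06,0,0,0, 0,0.027,-0.075,0,0,0, 0,0.033,-0.09,0,0,0, 0,0.038,-0.105,0,0,0, 0,0.044,-0.12,0,0,0]'
python3 -m jog '[0,0.003,-0.009,0,0,0, 0,0.007,-0.018,0,0,0, 0,0.01,-0.027,0,0,0, 0,0.013,-0.036,0,0,0, 0,0.016,-0.045,0,0,0, 0,0.02,-0.054,0,0,0, 0,0.023,-0.063,0,0,0, 0,0.026,-0.072,0,0,0]'
python3 -m jog '[0,0.003,-0.009,0,0,0, 0,0.007,-0.018,0,0,0, 0,0.01,-0.027,0,0,0, 0,0.013,-0.036,0,0,0, 0,0.016,-0.045,0,0,0, 0,0.02,-0.054,0,0,0, 0,0.023,-0.063,0,0,0, 0,0.026,-0.072,0,0,0]'
```

```text
time: 10.52
tool_pos: [0.5616, -0.1344, 0.0299]
tool_rot: [-0.0, 0.0, 0.985, 0.173]
contact_force: [-0.2, -1.1, 3.8]
gripper_width: -0.004
grasp_force: 2.1
time: 11.52
tool_pos: [0.5616, -0.1338, 0.0425]
tool_rot: [-0.0, 0.0, 0.985, 0.174]
contact_force: [-0.7, 0.1, 4.2]
gripper_width: 0.001
grasp_force: 2.3
time: 12.52
tool_pos: [0.5615, -0.134, 0.0501]
tool_rot: [-0.0, 0.0, 0.985, 0.174]
contact_force: [-0.5, 3.2, 4.0]
gripper_width: 0.001
grasp_force: 2.2
time: 13.52
tool_pos: [0.5617, -0.1343, 0.0578]
tool_rot: [0.0, 0.0, 0.985, 0.173]
contact_force: [-0.5, 0.0, 0.6]
gripper_width: 0.002
grasp_force: 0.0
```

Contact was held until closing. Backing off now, then checking.

```bash
(python3 -m jog '[0,0.01,-0.05,0,0,0, 0,0.02,-0.1,0,0,0, 0,0,-0.2,0,0,0, 0,-0.1,-0.4,0,0,0, 0,-0.2,-0.7,0,0,0, 0,-0.2,-0.7,0,0,0]'
python3 -m jog '[0,0,-0.3,0,0,0, 0,0,-0.6,0,0,0, 0,0,-1,0,0,0, 0,0,-1,0,0,0, 0,0,-1,0,0,0]')|grep -A2 tool_pos
python3 - <<'E'
from h import *
f=grab('scene'); print(manip.state()['time'])
A=cloud(f); C=A.reshape(-1,3); P=C[(np.hypot(C[:,0]-.562,C[:,1]+.015)<.07)&(C[:,2]>.19)]; print('lid z max',P[:,2].max())
P=C[(abs(C[:,0]-.564)<.03)&(C[:,1]<-.12)&(C[:,1]>-.165)&(C[:,2]>.03)&(C[:,2]<.07)];print('pad',P.mean(0))
cv2.imwrite('pics/c6.png',f['img'])
E
```

```text
tool_pos: [0.5636, -0.1799, 0.1203]
tool_rot: [0.003, 0.001, 0.985, 0.172]
contact_force: [0.8, 0.3, 0.5]
--
tool_pos: [0.5612, -0.2106, 0.2095]
tool_rot: [-0.001, 0.0, 0.985, 0.174]
contact_force: [-0.5, -0.1, 0.4]
14.95
lid z max 0.22631581008599078
pad [ 0.5653774  -0.14414487  0.05169472]
```

View pics/c6.png

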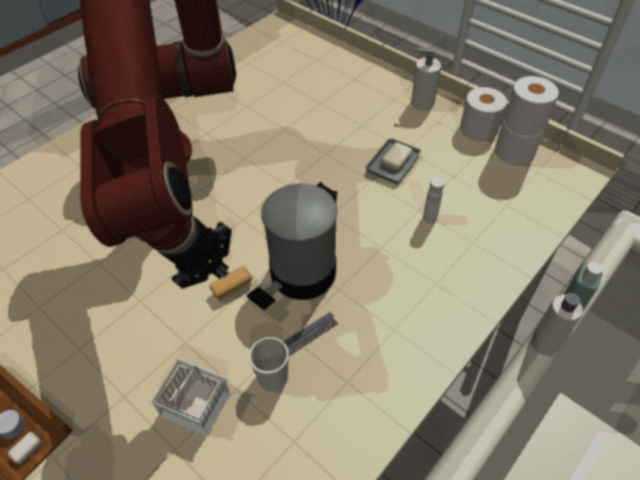

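The lid is shut, with its top at about 0.222–0.226 and the pad at 0.051. The carton is no longer in sight, the bystanders are where they were, and the arm is clear.

```bash
python3 -c "
from plant import manip;print(manip.job_done())"
```

```text
the job is handed in; nothing more can be done
None
```

I pressed the pedal to its stop, the carton dropped into the bin and the lid closed gently under the fingertips; the arm finished clear, no other item visibly moved, and the job is handed in (no verdict was shown).

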